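# Load a cover-glass box into the spring magazine

### The arm

A 6-joint arm with a two-finger parallel gripper is mounted at the origin on a cart in front of the work surface, level with it; the furniture and walls round the work are solid. World frame = base frame: x ahead of the robot, y to its left, z up, the work surface at z = 0. Lengths are in m, angles in rad, forces in N, time in s.
With the tool pointing down it reaches from about 0.35 to 0.85 m from the base axis. Payload 8.1 kg.
Tool frame: the origin (TCP) lies midway between the tips of the shut fingers; the grasp point (between the pads) lies 19 mm behind it; z points along the fingers, y is the direction in which the jaws open and shut (so a half turn about z gives the same grasp; the last joint's range is limited). The gripper opens to 85 mm and grips with 20 to 120 N. Pads are 22 mm wide; open, the fingers measure 114 mm over their backs; the gripper's body (76 mm by 85 mm) begins 54 mm behind the grasp point. The pads swing forward as they close: fully open they stand 13 mm farther back than shut.
Start: joints at [-1.358, 0.13, 1.488, -0, 1.523, -0.085], TCP at [0.176, -0.574, 0.205] pointing down, gripper open.
Joint ranges: [-2.96, 2.96], [-0.89, 2.26], [0.02, 2.5], [-1.34, 4.48], [0, 2.73], [-2.66, 2.66]. Speed limits (rad/s): [2.39, 2.39, 2.79, 3.14, 3.14, 3.14].

### API

Orientations are given as a unit quaternion [x, y, z, w].
In Python, from bench import arm, imaging, job gives the robot as it stands.
- The arm moves only by the tool move_arm, never from a script. Its argument "motion" is a list of rows, each a list of 5 numbers: the shift along the tool's x, y, z in mm, then the turn about the tool's z in rad, then the closure in counts, from 0 (fully open) to 255 (shut). In form: [[dx, dy, dz, turn, hand], ...]. A call has 1 to 5 rows; each row shifts and turns the commanded pose from where the row before left it, along the tool's axes as they then stand; what a row does not reach is not made up. A row lasts 1/10 s, in which the tool goes at most 50 mm and 8.59 degrees, less where a joint would pass 70% of its speed; a pose out of reach is approached as far as the arm can. A call is refused whole if a number of a shift passes 50 or a number of a turn 0.15, either way. A call with a gripper value outside its range is refused whole. The fingers move at their own pace and stop on an object; "grip_force" is the grip in N (left out, the last holds). Time passes only in rows, so rows that do not move let the fingers close. It gives the time, the measured TCP pose, the force and the opening at its end, in the units of the state.
- arm.state(): the state, without advancing time (a new reading comes with each control period).
- imaging.snapshot(name): name is "side" or "top" or "wrist"; returns a dict with "pixels" (420x560x3 uint8, blue, green, red), "fx", "fy", "cx", "cy" (pixels), "xyz" and "orientation" of the camera in the world. Camera axes: x right, y up, looking along -z (the intrinsics and any distortion apply to the point x, -y, -z); pixel columns grow to the right and rows downward; lengths in m; the calibration is good to about 2 mm. A picture is of the moment at which its call begins. There is no depth.
- job.close_job(): hands the job in, once; it reports no verdict.
Trained networks look in the newest picture that a camera, given by its name, has taken for a name from the list of things; names that differ only in an ending like _2 or _b are one class to them, and where a whole thing is asked for, a point or a joint stands for the part that bears it (a point fixed in the world has none). Each returns a list of dicts, best first, with "conf" (0 to 1); they miss things now and then, are a little off and sometimes report something else, mostly with a low value. They report only what shows in the picture. A call takes as long as a camera call. They do not tell look-alikes from the thing itself.
- imaging.recognise(camera, label): "position" ([column, row] in pixels, amid what is visible of it).
- imaging.tip_of(camera, label): "position" ([column, row] in pixels: a listed point, or the origin of a listed thing).
The state is a dict: "time_s": time; "joint_pos": joint angles; "dq": joint speeds; "tau": joint torques, N m; "tcp_pos": TCP position; "eef_rot": TCP orientation; "wrist_force": force on the tool from outside, world axes, zero at the start; "torque": the same for the moment, N m; "grip_width": finger opening in m.
Only numpy, scipy, OpenCV 4.12 (cv2) and the standard library are available. Lean on these libraries where they do the work, as an engineer would, in place of code of your own. Each camera call takes 0.05 s, during which the arm holds its last target.

### The job

Top up the spring-loaded magazine: take the loose blue-lidded box of cover glasses, set it flat on top of the blue box already in the magazine, long side running from one steel catch to the other, and press it down against the spring until both catches have snapped over its lid and hold it there. Then let go and move the gripper clear. Leave the white-lidded box where it is.

Things in the scene. Friction and masses are not known exactly. Their poses are not given: they have to be found in the camera images.
- magazine: Fixed stack magazine, 85 mm high: grey base 100x66 mm, two aluminium uprights (inner faces x = +-22.5 mm, 40 mm wide in y), open above and on both y sides. Origin: underside centre, on the worktop; z up, x from upright to upright. A sprung steel catch on each upright reaches in to x = +-10.5 mm, 16 mm wide in y; flat underside 61 mm up, top sloping at 50 deg to 78 mm at the upright.
- follower (a joint): Metres the black follower plate is pressed down: 0 at start, stop at 0.028. A blue box rides fixed on it, top 60 mm above the worktop at 0. Spring 3 N at 0, 5 N at the stop; a press takes 5 to 15 N with the catches. The new box pushes the catches apart; they snap back over it once its top is below 61 mm: press to about 0.023. Afterwards it reads 0.017, new box's underside 43 mm up.
- blue_box: The loose box to load: blue lid, white sides, 35 (x) x 29 (y) x 18 (z) mm, 30 g, lid fixed on. Origin: centre of its underside, z up; it starts flat on the worktop. Grip from above across the 29 mm width (closing along its y), so that the fingers pass the magazine's open y sides. Its x goes along the magazine's x, either way round.
- white_box: A loose box of the same size with a white lid, flat on the worktop; not wanted, leave it in place. Origin: centre of its underside.
Mind the look-alikes: they are no part of the job. What is shaped like the blue_box but orange is not meant.

How it is judged:
By the outcome, as a careful person would: the job done as asked, in the order asked, and still so for the second after the job is handed in, with the robot touching nothing.
It also fails if it takes over 45 s, if anything falls off the work surface, if the arm or the gripper's body presses on something with over 40 N, if the wrist force passes 120 N, or if a joint passes its speed limit or range.

## Working session

There is one attempt and no reset: what is moved stays moved. The work goes in short steps, Python scripts to look and compute and a tool call to move; the robot and the scene stay as the last step left them, time stands still between calls to the robot, and variables do not carry over. Pictures are saved under pics/ and viewed, and the job is handed in when it is done.

Besides the shell and the picture viewer there is one more tool, called after "Call:" as name(argument=value, ...) on one line, values as JSON. move_arm: Moves the arm, as the interface text tells. Its arguments: {"type":"object","properties":{"motion":{"type":"array","items":{"type":"array","items":{"type":"number"}}},"grip_force":{"type":"number"}},"required":["motion"]}

```bash
mkdir -p pics; ls
python3 - <<'E'
from bench import arm, imaging, job
import cv2,numpy as np
print(arm.state())
for n in ["side","top","wrist"]:
    s=imaging.snapshot(n); cv2.imwrite(f"pics/{n}0.png",s["pixels"])
    print(n,{k:v for k,v in s.items() if k!="pixels"})
    for l in ["blue_box","white_box","magazine","follower"]:
        print(l,imaging.recognise(n,l)[:4],imaging.tip_of(n,l)[:3])
E
```

```text
pics
{'time_s': 0.0, 'joint_pos': array([-1.35841920e+00,  1.31170340e-01,  1.48929081e+00,  2.47189104e-05,
        1.52295982e+00, -8.53964998e-02]), 'dq': array([ 6.51926450e-05, -1.49735531e-03, -6.28535248e-04, -1.52298765e-03,
        5.28436873e-04, -6.38968685e-04]), 'tau': array([ 1.78580365e-03, -5.69396138e+01, -5.00544190e+01, -2.67007053e-04,
        1.49047875e-02, -2.49053608e-05]), 'tcp_pos': array([ 0.17594396, -0.57300928,  0.20433264]), 'eef_rot': array([ 9.88936493e-01,  1.48336698e-01, -4.56811733e-05, -9.13097441e-04]), 'wrist_force': array([ 0.52700353,  0.85022605, -0.46152949]), 'torque': array([ 0.01068405, -0.00356032, -0.02575227]), 'grip_width': 0.08500790822052402}
side {'fx': 517.5992084010244, 'fy': 517.5992084010244, 'cx': 280.2947078960374, 'cy': 201.82103024445004, 'xyz': array([0.32786738, 0.41560169, 0.77586779]), 'orientation': array([-0.05059772,  0.34743956,  0.92303666, -0.15725442])}
blue_box [{'position': [224.8, 276.3], 'conf': 0.83}, {'position': [269.7, 286.7], 'conf': 0.6}] [{'position': [224.9, 277.1], 'conf': 0.79}, {'position': [269.4, 291.6], 'conf': 0.55}]
white_box [{'position': [320.3, 232.2], 'conf': 0.85}, {'position': [269.6, 289.9], 'conf': 0.16}] [{'position': [323.9, 234.7], 'conf': 0.58}]
magazine [{'position': [312.2, 138.0], 'conf': 0.6}] [{'position': [311.9, 146.8], 'conf': 0.81}]Traceback (most recent call last):
  File "<stdin>", line 8, in <module>
ValueError: it knows: blue_box, magazine, white_box
```

Run:
```python
from bench import arm, imaging, job
import cv2,numpy as np
for n in ["side","top","wrist"]:
    s=imaging.snapshot(n); cv2.imwrite(f"pics/{n}0.png",s["pixels"])
    np.savez(f"{n}0.npz",**s)
    print(n,{k:v for k,v in s.items() if k!="pixels"})
    for l in ["blue_box","white_box","magazine"]:
        print(l,imaging.tip_of(n,l)[:3])
```

```text
side {'fx': 517.5992084010244, 'fy': 517.5992084010244, 'cx': 280.2947078960374, 'cy': 201.82103024445004, 'xyz': array([0.32786738, 0.41560169, 0.77586779]), 'orientation': array([-0.05059772,  0.34743956,  0.92303666, -0.15725442])}
blue_box [{'position': [225.0, 279.1], 'conf': 0.89}, {'position': [268.9, 290.4], 'conf': 0.85}]
white_box [{'position': [318.7, 232.6], 'conf': 0.52}]
magazine [{'position': [310.0, 149.7], 'conf': 0.62}]
top {'fx': 454.4494070551609, 'fy': 454.4494070551609, 'cx': 278.6140527292702, 'cy': 204.18599631855207, 'xyz': array([ 0.41401926, -0.18838496,  0.87078089]), 'orientation': array([-0.04169465,  0.04552958,  0.71131772, -0.70015407])}
blue_box [{'position': [191.0, 227.8], 'conf': 0.73}, {'position': [191.4, 183.9], 'conf': 0.53}]
white_box [{'position': [271.1, 250.7], 'conf': 0.8}]
magazine [{'position': [385.1, 203.1], 'conf': 0.57}]
wrist {'fx': 355.7581898778181, 'fy': 355.7581898778181, 'cx': 281.10225369317345, 'cy': 210.15092564700083, 'xyz': array([ 0.25084685, -0.55010535,  0.37399547]), 'orientation': array([-0.12284312,  0.09016092, -0.5877953 ,  0.79452959])}
blue_box []
white_box []
magazine []
```

View pics/side0.png

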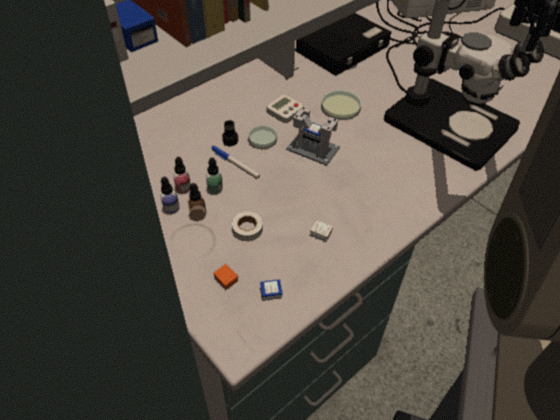

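View pics/top0.png

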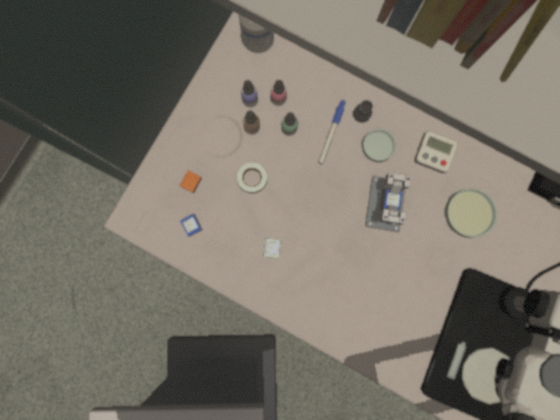

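View pics/wrist0.png

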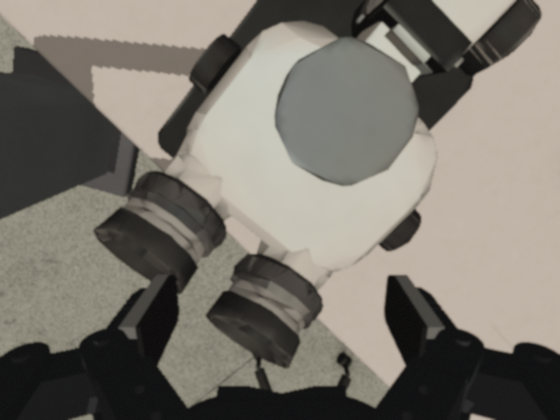

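```bash
cat > h.py <<'E'
import numpy as np,cv2
from scipy.spatial.transform import Rotation as R
def load(n):
    return dict(np.load(n+".npz"))
def proj(s,p):
    p=np.atleast_2d(p); c=(p-s["xyz"])@R.from_quat(s["orientation"]).as_matrix()
    return np.c_[s["cx"]+s["fx"]*c[:,0]/-c[:,2], s["cy"]-s["fy"]*c[:,1]/-c[:,2]]
def ray(s,uv):
    d=np.array([(uv[0]-s["cx"])/s["fx"],-(uv[1]-s["cy"])/s["fy"],-1.])
    return R.from_quat(s["orientation"]).as_matrix()@d
def plane(s,uv,z):
    d=ray(s,uv); return s["xyz"]+d*(z-s["xyz"][2])/d[2]
E
python3 - <<'E'
from h import *
t=load("top0");s=load("side0");w=load("wrist0")
print("base",proj(t,[[0,0,0],[.176,-.573,.2]]),proj(s,[[0,0,0],[.176,-.573,.2]]))
print("blue",plane(t,(191,225),.018),plane(s,(271,287),.018))
print("mag",plane(t,(394,201),.06),plane(s,(313,130),.06))
print("white",plane(t,(272,248),.018),plane(s,(321,229),.018))
for n,sc,r in (("t",t,(340,140,440,250)),("s",s,(270,90,360,180)),("tb",t,(150,190,220,250)),("sb",s,(240,260,300,310))):
    x0,y0,x1,y1=r; im=sc["pixels"][y0:y1,x0:x1]; k=min(800//(x1-x0),600//(y1-y0))
    cv2.imwrite(f"pics/c_{n}.png",cv2.resize(im,None,fx=k,fy=k,interpolation=cv2.INTER_CUBIC)); print(n,k)
E
```

```text
base [[174.75938464 495.75854631]
 [552.7886193  426.7463589 ]] [[568.2887377  400.67864246]
 [511.45917391  58.034401  ]]
blue [ 0.48293997 -0.02866296  0.018     ] [ 0.48409053 -0.02663407  0.018     ]
mag [ 0.51712217 -0.40153062  0.06      ] [ 0.52094607 -0.39034386  0.06      ]
white [ 0.43748907 -0.18018907  0.018     ] [ 0.43858458 -0.17573237  0.018     ]
t 5
s 6
tb 10
sb 12
```

View pics/c_t.png

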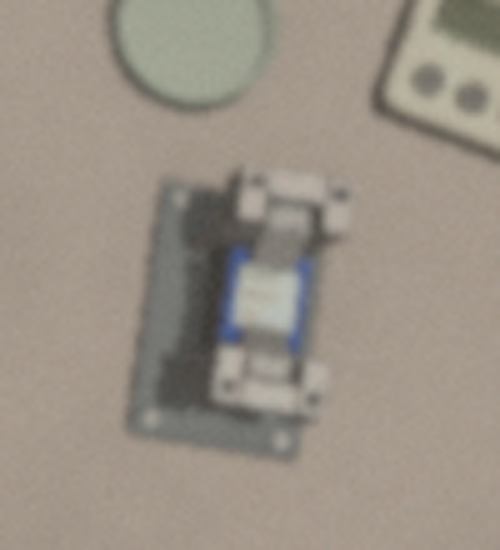

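View pics/c_s.png

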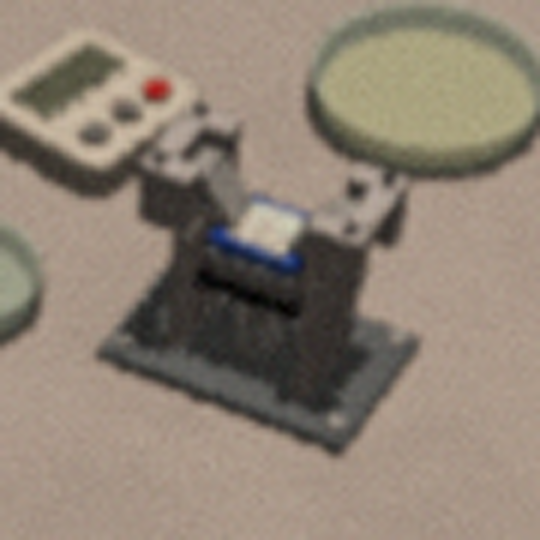

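View pics/c_tb.png

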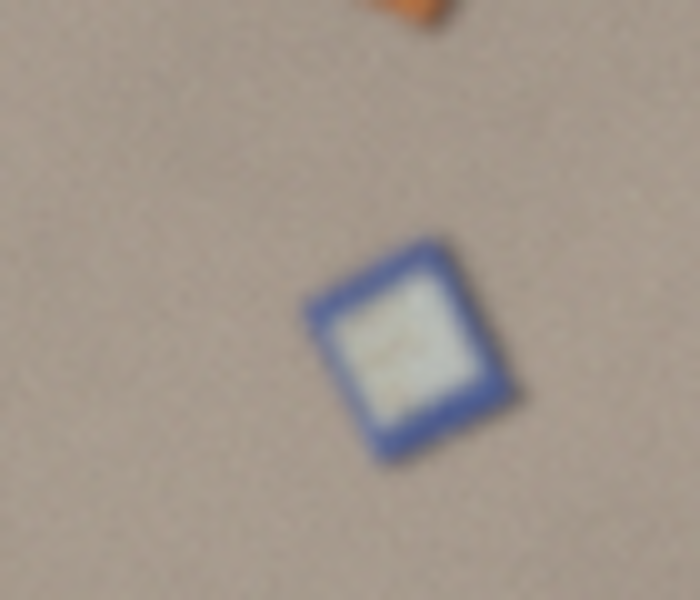

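View pics/c_sb.png

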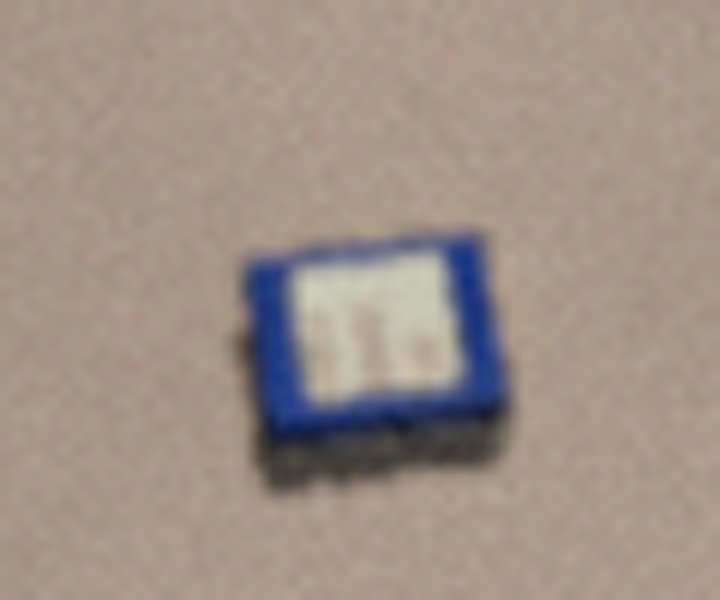

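Run:
```python
from h import *
t=load("top0");s=load("side0")
def show(name,sc,pts,off,k,z):
    P=np.array([plane(sc,(off[0]+p[0]/k-.5+.5/k,off[1]+p[1]/k-.5+.5/k),z) for p in pts]); print(name,P[:,:2].round(4).tolist(),P[:,:2].mean(0).round(4)); return P
def ang(a,b): return np.degrees(np.arctan2(*(b-a)[1::-1]))
P=show("boxT",t,[(430,238),(310,305),(388,463),(515,395)],(150,190),10,.018); print(ang(P[1],P[2]),ang(P[0],P[3]),ang(P[0],P[1]),np.linalg.norm(P[1]-P[2]),np.linalg.norm(P[0]-P[1]))
P=show("boxS",s,[(250,260),(480,236),(508,400),(275,430)],(240,260),12,.018);print(ang(P[0],P[1]),ang(P[3],P[2]),ang(P[0],P[3]))
P=show("magT top",t,[(258,180),(340,193),(228,386),(312,400)],(340,140),5,.085);print(ang(P[0],P[2]),ang(P[1],P[3]),ang(P[0],P[1]),ang(P[2],P[3]))
P=show("magT base",t,[(180,197),(282,440),(150,418)],(340,140),5,.008);print((P[0]+P[1])/2,ang(P[0],P[2]),ang(P[2],P[1]))
P=show("magS top",s,[(200,107),(158,160),(392,180),(350,235)],(270,90),6,.085);print(ang(P[0],P[2]),ang(P[1],P[3]),ang(P[0],P[1]),ang(P[2],P[3]))
e=R.from_quat([9.88936493e-01,1.48336698e-01,0,0]).as_matrix();print(e.round(3))
```

```text
boxT [[0.5049, -0.0314], [0.4926, -0.009], [0.4627, -0.0239], [0.475, -0.0476]] [ 0.4838 -0.0279]
-153.527761983733 -151.60241142575765 118.74340432847076 0.033436305521684154 0.02561486200506897
boxS [[0.5051, -0.0314], [0.4755, -0.0462], [0.463, -0.022], [0.4921, -0.0065]] [ 0.4839 -0.0265]
-153.44798435268993 -152.04546377089898 117.58755298802262
magT top [[0.559, -0.3922], [0.554, -0.4208], [0.4865, -0.3783], [0.4812, -0.4073]] [ 0.5202 -0.3997]
169.20307031278796 169.5171826030187 -100.05619268413746 -100.4351558341326
magT base [[0.567, -0.3817], [0.4727, -0.4166], [0.4818, -0.3667]] [ 0.5072 -0.3883]
[ 0.51984672 -0.39915219  0.008     ] 169.9762143429172 -100.41711965807599
magS top [[0.5548, -0.4239], [0.5598, -0.3913], [0.481, -0.4088], [0.4869, -0.3762]] [ 0.5206 -0.4001]
168.45914985025297 168.3134878413891 81.253942765078 79.72332120020779
[[ 0.956  0.293  0.   ]
 [ 0.293 -0.956  0.   ]
 [ 0.     0.    -1.   ]]
```

```bash
python3 - <<'E'
from h import *
t=load("top0");s=load("side0");w=load("wrist0")
for z in (.1,.2,.3):
  print(z,"T disc/lamp",plane(t,(555,370),z)[:2],plane(t,(520,300),z)[:2],"S",plane(s,(478,42),z)[:2],plane(s,(518,66),z)[:2],"W disc",plane(w,(345,110),z)[:2],"W eyep",plane(w,(250,320),z)[:2])
print(ray(w,(280,210)),ray(w,(280,0)))
print(proj(w,[[.176,-.573,.204]]))
E
python3 - <<'E'
import cv2
im=cv2.imread("pics/side0.png")[0:170,370:560]
cv2.imwrite("pics/mic.png",cv2.resize(im,None,fx=4,fy=3.5,interpolation=cv2.INTER_CUBIC))
E
```

```text
0.1 T disc/lamp [ 0.22869355 -0.64197621] [ 0.3421895  -0.59367464] S [ 0.22897899 -0.78703428] [ 0.13400753 -0.71660676] W disc [ 0.2565487  -0.59826282] W eyep [ 0.06147463 -0.57930092]
0.2 T disc/lamp [ 0.25273744 -0.58312793] [ 0.35150859 -0.54109294] S [ 0.24361031 -0.60909475] [ 0.16269063 -0.54908754] W disc [ 0.2544677  -0.58068681] W eyep [ 0.13058972 -0.56864543]
0.3 T disc/lamp [ 0.27678133 -0.52427966] [ 0.36082768 -0.48851124] S [ 0.25824163 -0.43115522] [ 0.19137373 -0.38156832] W disc [ 0.2523867 -0.5631108] W eyep [ 0.19970481 -0.55798993]
[-0.28820438 -0.08613178 -0.95369247] [ 0.250074    0.07844806 -1.13148581]
[[280.69454601 255.0494422 ]]
```

View pics/mic.png

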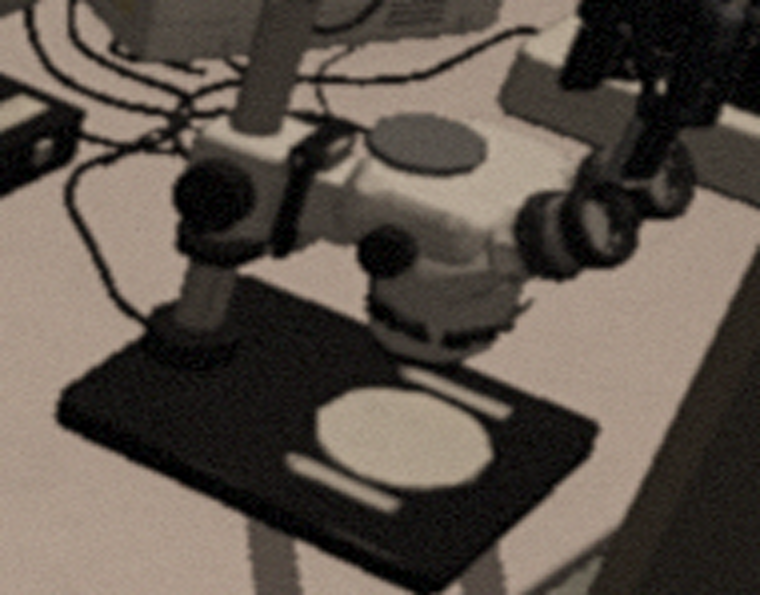

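Call:
move_arm(motion=[[0,0,-40,0,0],[0,0,-40,0,0],[0,0,-40,0,0],[10,-20,-10,0,0],[18,-35,0,0,0]])

```text
time_s: 1.5
tcp_pos: [0.1865, -0.5144, 0.3381]
eef_rot: [0.989, 0.148, 0.0, 0.002]
wrist_force: [0.6, 0.4, 0.3]
grip_width: 0.0855
```

Call:
move_arm(motion=[[20,-35,0,0,0],[34,-31,0,0,0],[34,-31,0,0,0],[34,-31,0,0,0],[34,-31,0,0,0]])

```text
time_s: 2.0
tcp_pos: [0.2897, -0.3134, 0.3356]
eef_rot: [0.989, 0.148, 0.0, 0.0]
wrist_force: [0.9, -0.0, -0.7]
grip_width: 0.0858
```

Call:
move_arm(motion=[[34,-31,0,0,0],[34,-31,0,0,0],[34,-31,0,0,0],[34,-31,0,0,0],[34,-31,0,0,0]])

```text
time_s: 2.5
tcp_pos: [0.4068, -0.1152, 0.3358]
eef_rot: [0.989, 0.148, 0.001, 0.0]
wrist_force: [0.9, -1.0, 0.4]
grip_width: 0.0853
```

Call:
move_arm(motion=[[0,0,0,-0.09,0],[30,-18,30,-0.09,0],[0,0,30,0,0],[0,0,20,0,0],[0,0,0,0,0]])

```text
time_s: 3.0
tcp_pos: [0.4255, -0.088, 0.2521]
eef_rot: [0.972, 0.237, -0.002, -0.001]
wrist_force: [0.6, -0.4, 0.6]
grip_width: 0.0855
```

Run:
```python
from bench import arm, imaging
import cv2,numpy as np
from h import *
n="wrist";s=imaging.snapshot(n); cv2.imwrite(f"pics/w1.png",s["pixels"]); np.savez("w1.npz",**s)
st=arm.state();print(st["tcp_pos"],st["eef_rot"],s["xyz"])
a=np.radians(27.4);u=np.array([np.cos(a),np.sin(a)]);v=np.array([-u[1],u[0]])
print(proj(s,[list(np.array([.4838,-.0272])+i*.0175*u+j*.0145*v)+[.018] for i,j in((1,1),(1,-1),(-1,-1),(-1,1))]).round(1).tolist())
```

```text
[ 0.42634423 -0.08855137  0.2543818 ] [ 9.71563059e-01  2.36777190e-01 -1.13247343e-03 -7.08598908e-04] [ 0.49593665 -0.05199316  0.42040465]
[[242.6, 78.3], [269.9, 78.2], [270.2, 112.4], [243.6, 112.4]]
```

View pics/w1.png

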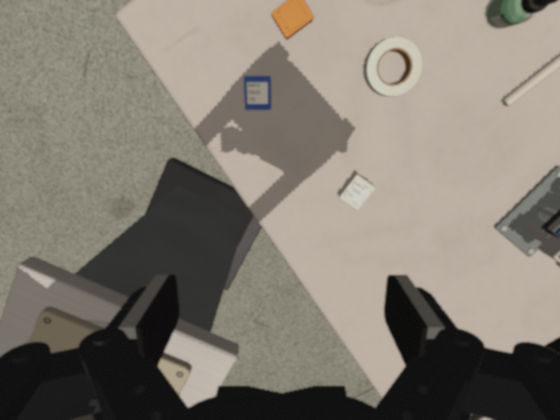

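Call:
move_arm(motion=[[40,-14,30,0,80],[39,-14,40,0,80],[0,0,40,0,80],[0,0,30,0,80],[0,0,0,0,80]], grip_force=80)

```text
time_s: 3.55
tcp_pos: [0.4774, -0.0325, 0.1188]
eef_rot: [0.972, 0.237, -0.003, -0.001]
wrist_force: [-0.2, -1.2, 0.8]
grip_width: 0.0587
```

```bash
cat > look.py <<'E'
import sys
from bench import arm, imaging
import cv2,numpy as np
from h import *
for n in sys.argv[2:]:
    s=imaging.snapshot(n); cv2.imwrite(f"pics/{n}{sys.argv[1]}.png",s["pixels"]); np.savez(f"{n}{sys.argv[1]}.npz",**s)
st=arm.state();print(st["time_s"],st["tcp_pos"],st["eef_rot"],st["wrist_force"],st["grip_width"])
q=R.from_quat(st["eef_rot"]).as_matrix();print("yaw x",np.degrees(np.arctan2(q[1,0],q[0,0])))
print("tool z",q[:,2])
E
python3 look.py 2 wrist
```

```text
3.6 [ 0.47898727 -0.03294239  0.12162783] [ 9.71643373e-01  2.36448035e-01 -1.10487713e-03 -5.12439447e-04] [-0.21993315 -0.40830411  0.74202321] 0.05865064022308341
yaw x 27.35409324551376
tool z [-2.38942369e-03  4.73324732e-04 -9.99997033e-01]
```

View pics/wrist2.png

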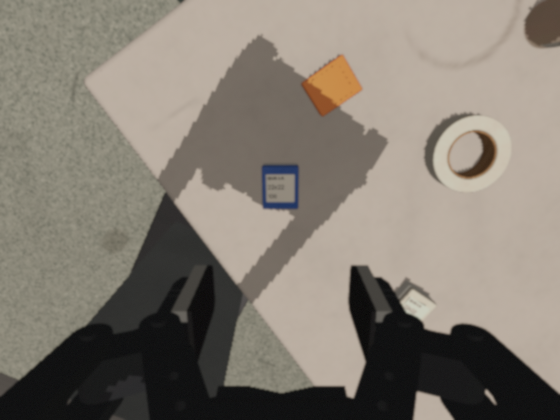

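Run:
```python
from h import *
s=load("wrist2")
P=np.array([plane(s,p,.018) for p in((264,165.5),(297.5,165.5),(298.5,208.5),(262.5,208.5))]);print(P.round(4),P.mean(0))
d=P.mean(0)[:2]-[.47899,-.03294];c,sn=np.cos(np.radians(27.35)),np.sin(np.radians(27.35))
print(d@[c,sn],d@[sn,-c])
d=np.array([.4838,-.0272])-[.47899,-.03294];print(d@[c,sn],d@[sn,-c])
```

```text
[[ 0.4966 -0.0074  0.018 ]
 [ 0.5083 -0.0301  0.018 ]
 [ 0.4783 -0.0471  0.018 ]
 [ 0.4652 -0.0217  0.018 ]] [ 0.48711829 -0.02658946  0.018     ]
0.010137278854042487 -0.0019063204620076207
0.006909420680400026 -0.0028885300519918863
```

Call:
move_arm(motion=[[8,-2,20,0,80],[0,0,35,0,80],[0,0,30,0,80],[0,0,12,0,80],[0,0,0,0,80]])

```text
time_s: 4.1
tcp_pos: [0.4862, -0.0278, 0.0255]
eef_rot: [0.972, 0.236, -0.0, -0.0]
wrist_force: [0.0, -0.1, 0.7]
grip_width: 0.059
```

```bash
python3 look.py 3 wrist
```

```text
4.15 [ 0.48713281 -0.02790498  0.02671992] [9.71658926e-01 2.36385611e-01 8.12018418e-04 3.39430762e-04] [-0.1224561   0.4656931  -0.41031067] 0.05823573580505843
yaw x 27.34668087876548
tool z [ 1.73848298e-03 -2.75722919e-04 -9.99998451e-01]
```

View pics/wrist3.png

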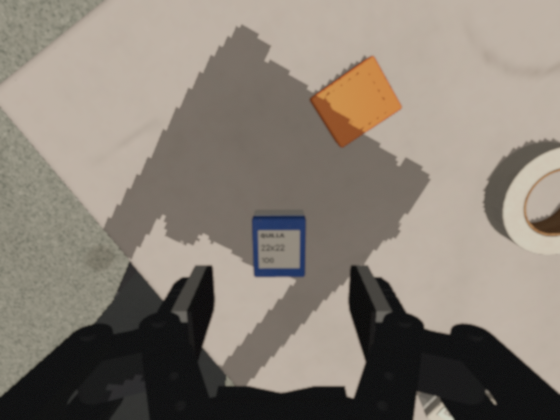

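Run:
```python
from h import *
s=load("wrist3")
P=np.array([plane(s,p,.018) for p in((252.5,217),(305,217),(305,276),(253.5,276))]);print(P.round(4),P.mean(0))
d=P.mean(0)[:2]-[.4871,-.0279];c,sn=np.cos(np.radians(27.35)),np.sin(np.radians(27.35))
print(d@[c,sn],d@[sn,-c])
```

```text
[[ 0.4962 -0.0057  0.018 ]
 [ 0.5088 -0.0301  0.018 ]
 [ 0.4786 -0.0464  0.018 ]
 [ 0.4656 -0.0212  0.018 ]] [ 0.48727125 -0.0258462   0.018     ]
0.0010956788088952085 -0.0017455434756720528
```

Call:
move_arm(motion=[[0,-1,12,0,80],[0,0,11,0,80],[0,0,0,0,80],[0,0,0,0,80]])

```text
time_s: 4.55
tcp_pos: [0.4851, -0.0265, 0.0016]
eef_rot: [0.972, 0.237, -0.0, -0.0]
wrist_force: [0.4, -0.5, -0.8]
grip_width: 0.0588
```

Call:
move_arm(motion=[[0,0,0,0,200],[0,0,0,0,200],[0,0,0,0,200],[0,0,0,0,200],[0,0,0,0,200]], grip_force=80)

```text
time_s: 5.05
tcp_pos: [0.4855, -0.0266, 0.0019]
eef_rot: [0.972, 0.237, 0.0, 0.0]
wrist_force: [-0.4, -0.2, -0.5]
grip_width: 0.0188
```

```bash
python3 look.py 4 wrist
```

```text
5.1 [ 0.4854633  -0.02657901  0.00186619] [9.71604171e-01 2.36612190e-01 7.31856225e-05 2.05853494e-05] [-0.46439911  0.37035266 -0.60374736] 0.018244154687869153
yaw x 27.373350245382248
tool z [ 1.51956401e-04 -5.36840181e-06 -9.99999988e-01]
```

View pics/wrist4.png

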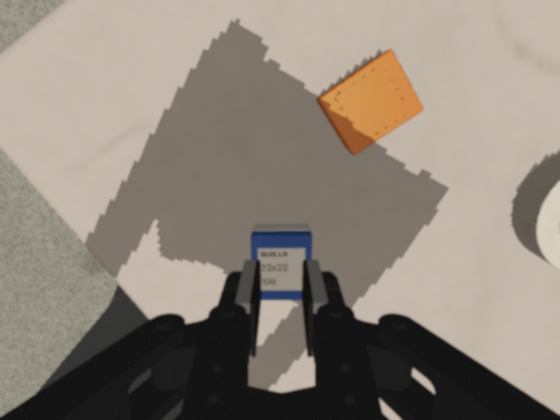

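```bash
python3 -c "
import cv2
im=cv2.imread('pics/wrist4.png')[205:355,190:370]
cv2.imwrite('pics/z4.png',cv2.resize(im,None,fx=4,fy=4,interpolation=cv2.INTER_CUBIC))"; python3 look.py 5 side
```

```text
5.15 [ 0.48539273 -0.02657405  0.00180705] [9.71598041e-01 2.36637375e-01 3.72032073e-06 1.50745136e-05] [-0.20336987 -0.46952052  0.07495787] 0.018225722836337152
yaw x 27.376320169229103
tool z [ 1.43636993e-05 -2.75320019e-05 -1.00000000e+00]
```

View pics/z4.png

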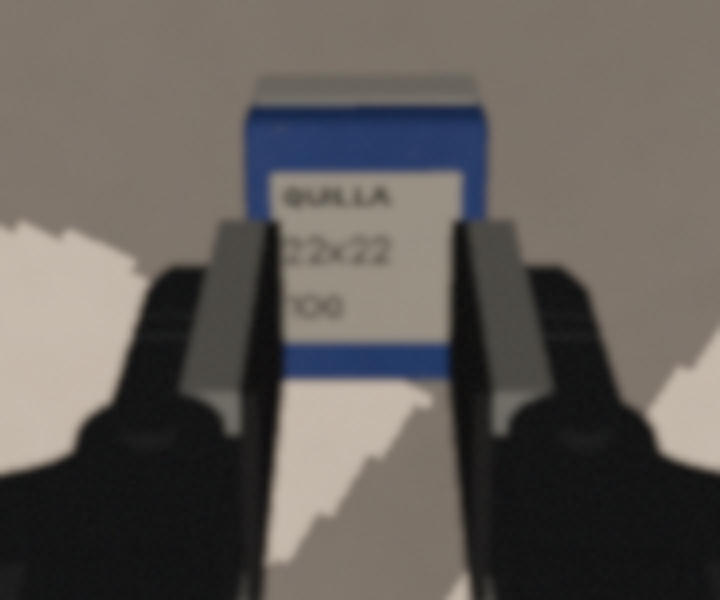

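```bash
python3 -c "
import cv2
im=cv2.imread('pics/side5.png')[230:330,210:330]
cv2.imwrite('pics/z5.png',cv2.resize(im,None,fx=6,fy=6,interpolation=cv2.INTER_CUBIC))"
```

```text
(no output)
```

View pics/z5.png

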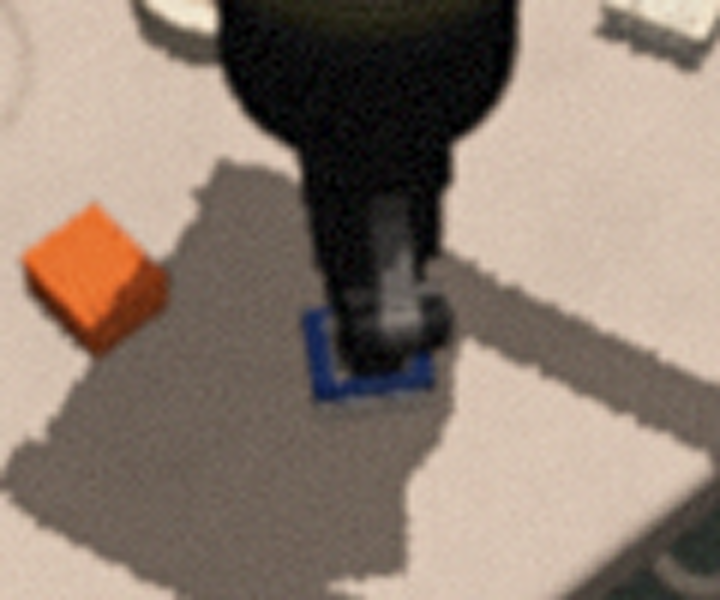

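Run:
```python
from h import *
s=load("wrist4")
T=R.from_quat([9.71604171e-01,2.36612190e-01,0,0]).as_matrix();o=np.array([.4854,-.0266,.0019])
for x in(11,0,-11):
  for z in (0,-5,-10,-19,-30,-40,-54,-73):
    print(x,z,proj(s,[o+T@np.array([x,-9.1,z])/1000,o+T@np.array([x,9.1,z])/1000]).round(0).tolist())
```

```text
11 0 [[263.0, 237.0], [299.0, 237.0]]
11 -5 [[263.0, 241.0], [300.0, 241.0]]
11 -10 [[262.0, 245.0], [300.0, 245.0]]
11 -19 [[262.0, 252.0], [301.0, 252.0]]
11 -30 [[260.0, 263.0], [303.0, 263.0]]
11 -40 [[259.0, 274.0], [304.0, 274.0]]
11 -54 [[257.0, 292.0], [307.0, 292.0]]
11 -73 [[253.0, 324.0], [311.0, 324.0]]
0 0 [[264.0, 257.0], [299.0, 257.0]]
0 -5 [[263.0, 261.0], [299.0, 261.0]]
0 -10 [[263.0, 265.0], [300.0, 265.0]]
0 -19 [[262.0, 274.0], [301.0, 274.0]]
0 -30 [[261.0, 286.0], [302.0, 286.0]]
0 -40 [[259.0, 298.0], [304.0, 298.0]]
0 -54 [[257.0, 318.0], [306.0, 318.0]]
0 -73 [[254.0, 353.0], [310.0, 353.0]]
-11 0 [[264.0, 276.0], [299.0, 276.0]]
-11 -5 [[264.0, 280.0], [299.0, 280.0]]
-11 -10 [[263.0, 285.0], [300.0, 285.0]]
-11 -19 [[262.0, 295.0], [301.0, 295.0]]
-11 -30 [[261.0, 308.0], [302.0, 308.0]]
-11 -40 [[260.0, 321.0], [303.0, 321.0]]
-11 -54 [[258.0, 343.0], [305.0, 343.0]]
-11 -73 [[254.0, 381.0], [309.0, 380.0]]
```

Run:
```python
from h import *
s=load("side5")
T=R.from_quat([9.71604171e-01,2.36612190e-01,0,0]).as_matrix();o=np.array([.4854,-.0266,.0019])
for z in (0,-10,-20,-27,-35):
    q=proj(s,[o+T@np.array([x,y,z])/1000 for x,y in((11,-9),(-11,-9),(11,-20),(-11,-20))]);print(z,((q-[210,230]+.5)*6).round(0).tolist())
```

```text
0 [[330.0, 405.0], [407.0, 396.0], [335.0, 439.0], [412.0, 430.0]]
-10 [[330.0, 387.0], [407.0, 378.0], [335.0, 421.0], [413.0, 412.0]]
-20 [[330.0, 368.0], [408.0, 359.0], [335.0, 402.0], [413.0, 393.0]]
-27 [[330.0, 355.0], [408.0, 346.0], [335.0, 389.0], [414.0, 380.0]]
-35 [[330.0, 340.0], [408.0, 330.0], [335.0, 374.0], [414.0, 364.0]]
```

Call:
move_arm(motion=[[0,0,0,0,90],[0,0,0,0,90],[0,0,0,0,90],[0,0,0,0,90]])

```text
time_s: 5.55
tcp_pos: [0.4854, -0.0266, 0.0017]
eef_rot: [0.972, 0.237, -0.0, -0.0]
wrist_force: [-0.3, -0.0, 0.4]
grip_width: 0.0551
```

Call:
move_arm(motion=[[0,0,5,0,90],[0,0,5,0,90],[0,0,0,0,90],[0,0,0,0,90]])

```text
time_s: 5.95
tcp_pos: [0.485, -0.0265, -0.0087]
eef_rot: [0.972, 0.237, -0.0, -0.0]
wrist_force: [-0.4, -0.7, 0.8]
grip_width: 0.0554
```

```bash
python3 look.py 6 wrist side;python3 -c "
import cv2
im=cv2.imread('pics/wrist6.png')[205:355,190:370]
cv2.imwrite('pics/z6.png',cv2.resize(im,None,fx=4,fy=4,interpolation=cv2.INTER_CUBIC))
im=cv2.imread('pics/side6.png')[230:330,210:330]
cv2.imwrite('pics/z6s.png',cv2.resize(im,None,fx=6,fy=6,interpolation=cv2.INTER_CUBIC))"
```

```text
6.05 [ 0.4853952  -0.02657697 -0.00824614] [ 9.71607527e-01  2.36598416e-01 -4.53882904e-05 -1.75924300e-05] [ 0.40157698 -0.0954182   0.50510326] 0.05522761055894316
yaw x 27.3717255102544
tool z [-9.65238913e-05  1.27082795e-05 -9.99999995e-01]
```

View pics/z6.png

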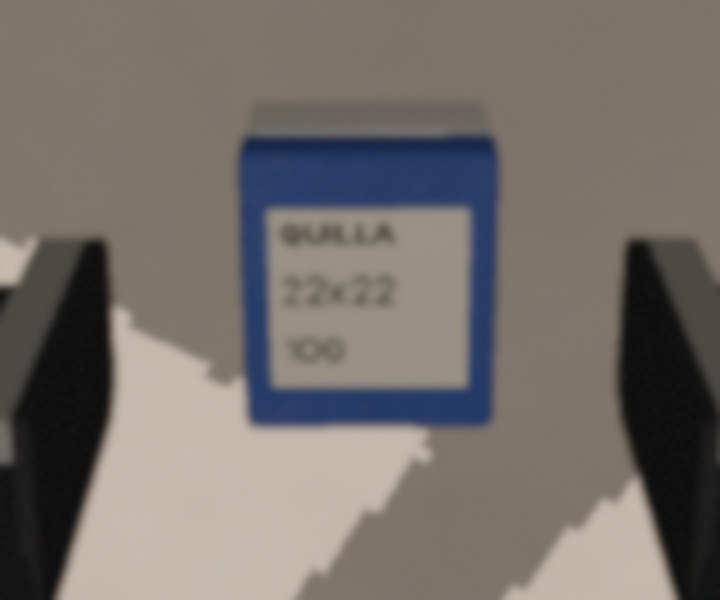

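View pics/z6s.png

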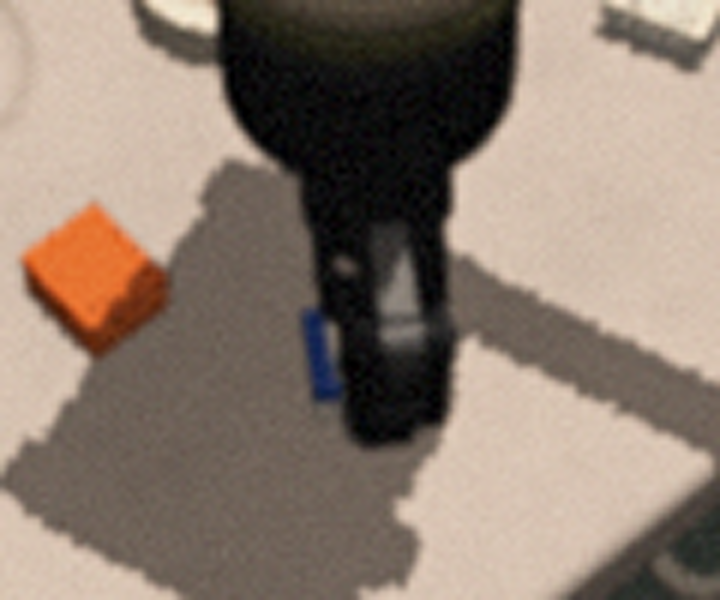

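Run:
```python
from h import *
s=load("wrist6")
M=R.from_quat(s["orientation"]).as_matrix()
T=R.from_quat([9.71607527e-01,2.36598416e-01,0,0]).as_matrix();o=np.array([.4854,-.0266,-.0085])
for a,b,w in(((216,264.5),(347,264.5),.0552),):
    dep=s["fx"]*w/(b[0]-a[0]); m=((a[0]+b[0])/2,a[1]); p=s["xyz"]+ray(s,m)*dep; print(dep,p,T.T@(p-o))
P=np.array([plane(s,(190+x/4-.4,205+y/4-.4),.018) for x,y in((240,140),(496,140),(491,424),(250,424))]);print((T.T@(P-o).T).T.round(4))
for gw,z in((.0545,0),(.0555,0)):print(gw,s["fx"]*gw/131)
```

```text
0.14990726779584396 [ 0.49515663 -0.02125052  0.0238682 ] [ 0.01112379 -0.00026484 -0.0323682 ]
[[ 0.02   -0.014  -0.0265]
 [ 0.02    0.0135 -0.0265]
 [-0.0151  0.0139 -0.0265]
 [-0.0151 -0.0138 -0.0265]]
0.0545 0.14800626983466478
0.0555 0.15072198120777788
```

Call:
move_arm(motion=[[2,0,7,0,90],[0,0,6,0,90],[0,0,0,0,90],[0,0,0,0,90]])

```text
time_s: 6.45
tcp_pos: [0.4867, -0.0256, -0.0217]
eef_rot: [0.972, 0.237, -0.0, -0.0]
wrist_force: [0.1, -0.6, 0.4]
grip_width: 0.0552
```

Call:
move_arm(motion=[[0,0,0,0,220],[0,0,0,0,220],[0,0,0,0,220],[0,0,0,0,220],[0,0,0,0,220]], grip_force=80)

```text
time_s: 6.95
tcp_pos: [0.4878, -0.0257, -0.0206]
eef_rot: [0.972, 0.237, 0.001, 0.0]
wrist_force: [-0.5, 0.6, 5.5]
grip_width: 0.0265
```

```bash
python3 look.py 7 wrist side;python3 -c "
import cv2
im=cv2.imread('pics/wrist7.png')[205:355,190:370]
cv2.imwrite('pics/z7.png',cv2.resize(im,None,fx=4,fy=4,interpolation=cv2.INTER_CUBIC))
im=cv2.imread('pics/side7.png')[230:330,210:330]
cv2.imwrite('pics/z7s.png',cv2.resize(im,None,fx=6,fy=6,interpolation=cv2.INTER_CUBIC))"
```

```text
7.05 [ 0.48771503 -0.02573318 -0.02064616] [9.71593378e-01 2.36655968e-01 4.65787668e-04 2.06437469e-04] [-0.68760704  0.30462247  6.39518434] 0.026103587065665394
yaw x 27.37853113110311
tool z [ 1.00282175e-03 -1.80683693e-04 -9.99999481e-01]
```

View pics/z7.png

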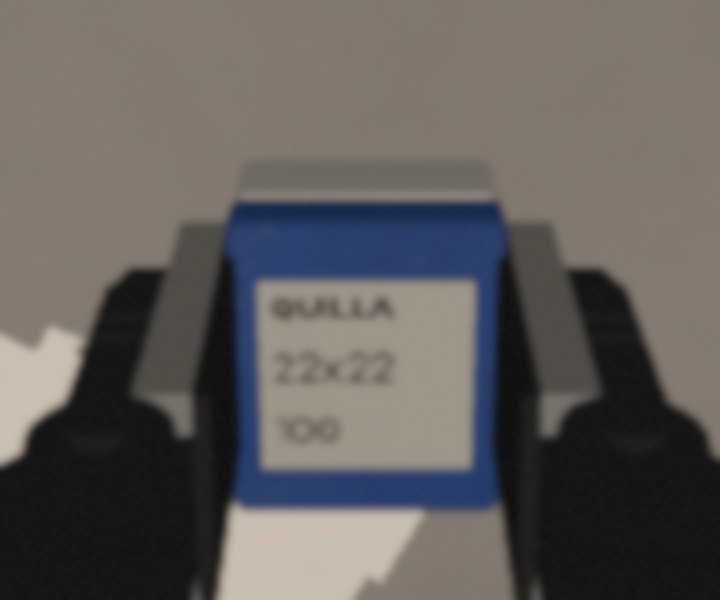

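Call:
move_arm(motion=[[0,0,-10,0,220],[0,0,-20,0,220],[0,0,-20,0,220],[0,0,0,0,220]])

```text
time_s: 7.45
tcp_pos: [0.4896, -0.026, 0.0321]
eef_rot: [0.972, 0.237, 0.002, 0.001]
wrist_force: [0.2, 0.1, -0.7]
grip_width: 0.0264
```

```bash
python3 look.py 8 wrist side;python3 -c "
import cv2
a=cv2.imread('pics/wrist8.png')[205:345,190:370]
b=cv2.imread('pics/side8.png')[230:330,210:330]
a=cv2.resize(a,(400,311),interpolation=cv2.INTER_CUBIC);b=cv2.resize(b,(373,311),interpolation=cv2.INTER_CUBIC)
cv2.imwrite('pics/z8.png',cv2.hconcat([a,b]))"
```

```text
7.55 [ 0.48755826 -0.02571699  0.02917638] [9.71597064e-01 2.36640597e-01 5.61794323e-04 2.38470873e-04] [-0.51715688  0.95332821 -0.62157053] 0.026585741011820287
yaw x 27.376725810252797
tool z [ 1.20453921e-03 -1.97508513e-04 -9.99999255e-01]
```

View pics/z8.png

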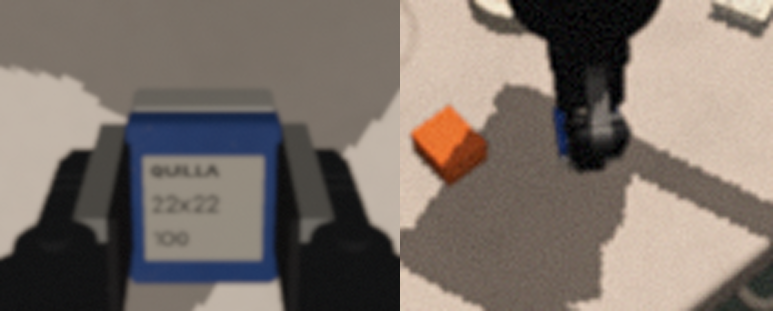

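Run:
```python
from h import *
for n,pts,crop,k,z,o in (("wrist7",((230,205),(500,205),(498,506),(234,506)),(190,205),4,.018,[.4877,-.02573,-.02065]),("wrist8",((129,113),(276,113),(277,281),(131,281)),(190,205),400/180,.0678,[.48756,-.02572,.02918])):
    s=load(n);T=R.from_quat([.971597,.23664,0,0]).as_matrix()
    P=np.array([plane(s,(crop[0]+x/k-.4,crop[1]+y/k-.4),z) for x,y in pts]); Q=(T.T@(P-o).T).T;print(Q.round(4).tolist(),Q.mean(0))
```

```text
[[0.0183, -0.0137, -0.0386], [0.0182, 0.0132, -0.0386], [-0.0171, 0.014, -0.0386], [-0.017, -0.0143, -0.0386]] [ 0.00058886 -0.00021433 -0.03865   ]
[[0.0186, -0.0127, -0.0386], [0.0185, 0.0143, -0.0386], [-0.0176, 0.0154, -0.0386], [-0.0175, -0.0134, -0.0386]] [ 0.0005055   0.00090808 -0.03862   ]
```

Call:
move_arm(motion=[[0,0,-30,0.133,220],[0,0,-40,0.133,220],[0,0,-40,0.133,220],[0,0,-20,0.133,220],[0,0,0,0.134,220]])

```text
time_s: 8.05
tcp_pos: [0.4891, -0.0259, 0.1618]
eef_rot: [0.995, -0.097, 0.002, 0.0]
wrist_force: [0.4, 0.0, -0.8]
grip_width: 0.0265
```

Call:
move_arm(motion=[[8,30,0,0,220],[12,42,0,0,220],[12,42,0,0,220],[12,42,0,0,220],[12,42,0,0,220]])

```text
time_s: 8.55
tcp_pos: [0.5043, -0.2319, 0.1571]
eef_rot: [0.996, -0.094, -0.001, -0.001]
wrist_force: [0.9, -0.1, -0.3]
grip_width: 0.0266
```

Call:
move_arm(motion=[[12,42,0,0,220],[12,42,0,0,220],[12,42,0,0,220],[8,30,0,0,220],[0,0,0,0,220]])

```text
time_s: 9.05
tcp_pos: [0.5176, -0.3956, 0.1562]
eef_rot: [0.995, -0.096, -0.001, -0.0]
wrist_force: [-0.4, 1.1, -0.5]
grip_width: 0.0262
```

```bash
python3 look.py 9 wrist
```

```text
9.1 [ 0.51787641 -0.39344629  0.15629744] [ 9.95445318e-01 -9.53205942e-02 -1.34079209e-03 -8.97491911e-04] [-0.77772705  0.91759746 -0.13700254] 0.026127945808631977
yaw x -10.939434176094554
tool z [-0.00249827  0.00204242 -0.99999479]
```

View pics/wrist9.png

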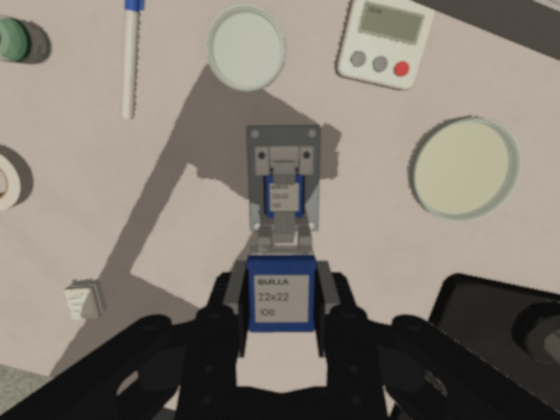

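```bash
python3 -c "
import cv2
im=cv2.imread('pics/wrist9.png')[110:260,220:350]
cv2.imwrite('pics/z9.png',cv2.resize(im,None,fx=4,fy=4,interpolation=cv2.INTER_CUBIC))"
```

```text
(no output)
```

View pics/z9.png

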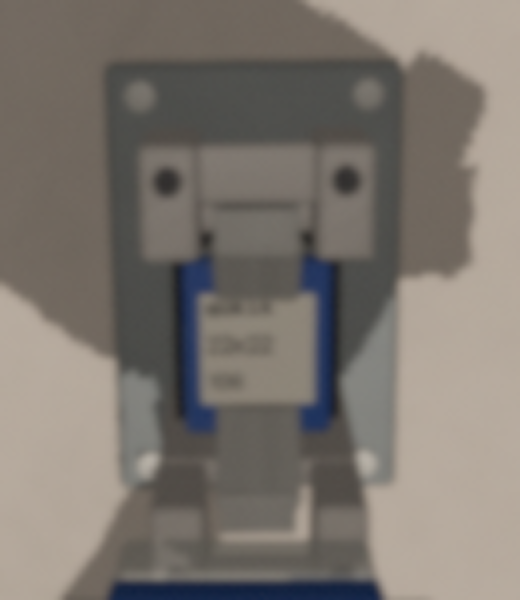

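Run:
```python
from h import *
s=load("wrist9");T=R.from_quat([ 9.95445318e-01,-9.53205942e-02,0,0]).as_matrix();o=np.array([.51788,-.39345,.1563])
def f(pts,z):
    P=np.array([plane(s,(220+x/4-.4,110+y/4-.4),z) for x,y in pts]);Q=(T.T@(P-o).T).T;print(z,P.mean(0)[:2].round(4),Q[:,:2].round(4).tolist(),Q.mean(0)[:2].round(4))
f([(139,95),(368,93),(366,463),(148,464)],.008);f([(139,95),(368,93),(366,463),(148,464)],.005)
f([(107,65),(402,65),(393,483),(122,483)],.005)
f([(167,181),(346,180)],.085); f([(187,430),(330,430)],.06); f([(141,147),(374,147),(374,260),(140,260)],.085)
```

```text
0.008 [ 0.5226 -0.3979] [[0.0483, -0.022], [0.0486, 0.028], [-0.0374, 0.0296], [-0.0375, -0.022]] [0.0055 0.0034]
0.005 [ 0.522  -0.3978] [[0.048, -0.0222], [0.0483, 0.0283], [-0.0385, 0.0299], [-0.0386, -0.0222]] [0.0048 0.0035]
0.005 [ 0.5225 -0.398 ] [[0.0544, -0.0291], [0.0543, 0.0356], [-0.0436, 0.0365], [-0.0434, -0.0285]] [0.0054 0.0036]
0.085 [ 0.558  -0.4043] [[0.0414, -0.012], [0.0415, 0.0182]] [0.0415 0.0031]
0.06 [ 0.506  -0.3949] [[-0.0114, -0.0103], [-0.0114, 0.0177]] [-0.0114  0.0037]
0.085 [ 0.554  -0.4037] [[0.0471, -0.0162], [0.047, 0.0227], [0.0278, 0.0232], [0.0279, -0.0169]] [0.0375 0.0032]
```

Call:
move_arm(motion=[[4,4,25,0,220],[0,0,35,0,220],[0,0,20,0,220],[0,0,0,0,220],[0,0,0,0,220]])

```text
time_s: 9.6
tcp_pos: [0.5221, -0.3955, 0.0783]
eef_rot: [0.996, -0.094, -0.001, -0.001]
wrist_force: [-1.3, 0.6, -0.0]
grip_width: 0.0262
```

```bash
python3 look.py 10 wrist side top;python3 -c "
import cv2
a=cv2.imread('pics/wrist10.png')[130:380,180:380]
b=cv2.imread('pics/side10.png')[80:180,270:370]
c=cv2.imread('pics/top10.png')[140:250,340:440]
cv2.imwrite('pics/z10.png',cv2.hconcat([cv2.resize(a,(400,500),interpolation=2),cv2.resize(b,(400,500)[:1]*2,interpolation=2)  if 0 else cv2.copyMakeBorder(cv2.resize(b,(400,400),interpolation=2),0,100,0,0,0)]))
cv2.imwrite('pics/z10t.png',cv2.resize(c,None,fx=5,fy=5,interpolation=2))"
```

```text
9.75 [ 0.52352935 -0.39730755  0.0810122 ] [ 9.95595361e-01 -9.37409599e-02  1.29118464e-03  9.17911239e-04] [-1.35024897  0.10649805 -0.31050332] 0.026540414008930556
yaw x -10.75760641732134
tool z [ 0.0023989  -0.00206981 -0.99999498]
```

View pics/z10.png

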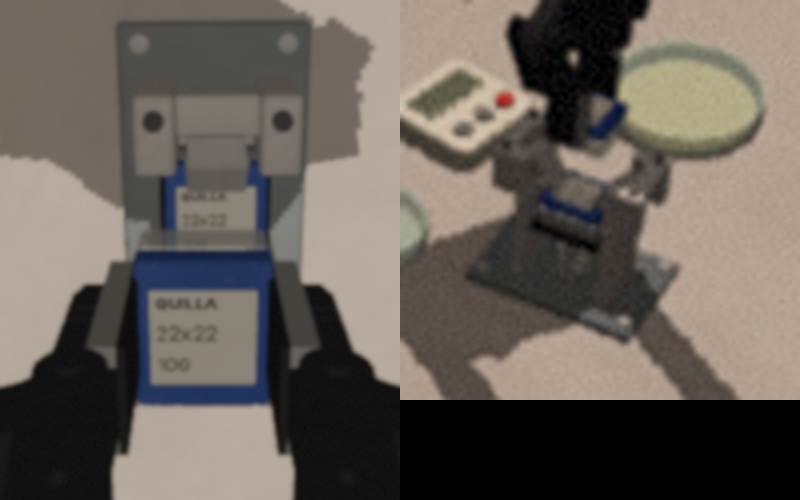

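View pics/z10t.png

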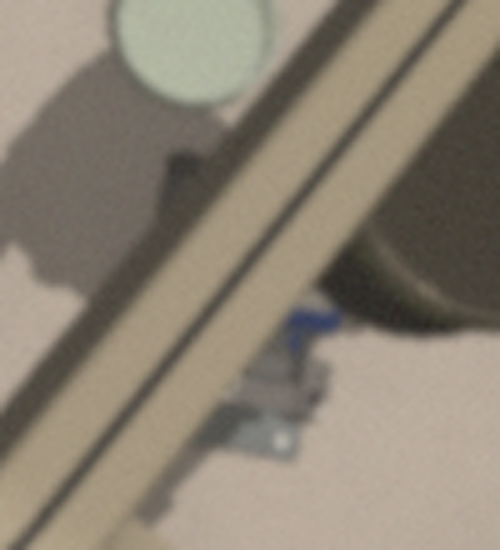

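Run:
```python
from h import *
from bench import arm
st=arm.state();print(st["tcp_pos"],st["eef_rot"])
s=load("wrist10");T=R.from_quat([ .995524,-.0945,0,0]).as_matrix();o=np.array([.5235,-.3973,.081])
def f(nm,pts,z):
    P=np.array([plane(s,(180+x/2-.25,130+y/2-.25),z) for x,y in pts]);Q=(T.T@(P-o).T).T;print(nm,z,P.mean(0)[:2].round(4),Q[:,:2].round(4).tolist(),Q.mean(0)[:2].round(4))
f("basescrew",[(139,43),(288,43)],.006)
f("upscrew",[(153,121),(283,121)],.085); f("upright",[(134,96),(303,96),(303,174),(134,174)],.085)
f("held lid",[(137,256),(272,256),(271,403),(137,403)],.081+.0386)
f("riding lid sides",[(165,225),(266,225)],.06)
```

```text
[ 0.52352935 -0.39730755  0.0810122 ] [ 9.95595361e-01 -9.37409599e-02  1.29118464e-03  9.17911239e-04]
basescrew 0.006 [ 0.5645 -0.4063] [[0.0419, -0.024], [0.042, 0.0262]] [0.0419 0.0011]
upscrew 0.085 [ 0.5577 -0.405 ] [[0.0351, -0.0142], [0.0351, 0.0163]] [0.0351 0.0011]
upright 0.085 [ 0.5542 -0.4044] [[0.041, -0.0185], [0.0411, 0.0207], [0.022, 0.0216], [0.0219, -0.019]] [0.0315 0.0012]
held lid 0.11960000000000001 [ 0.5237 -0.3951] [[0.0167, -0.0154], [0.0167, 0.0111], [-0.0171, 0.0119], [-0.0172, -0.0163]] [-0.0002 -0.0022]
riding lid sides 0.06 [ 0.5216 -0.3981] [[-0.0017, -0.0132], [-0.0017, 0.0155]] [-0.0017  0.0012]
```

Call:
move_arm(motion=[[-1.5,3,0,0,220],[0,0,0,0,220],[0,0,0,0,220]], grip_force=110)

```text
time_s: 10.05
tcp_pos: [0.5205, -0.3999, 0.0794]
eef_rot: [0.996, -0.094, 0.0, 0.0]
wrist_force: [-0.0, -0.5, -1.0]
grip_width: 0.0253
```

```bash
python3 look.py 11 wrist side;python3 -c "
import cv2
a=cv2.imread('pics/wrist11.png')[130:380,180:380]
b=cv2.imread('pics/side11.png')[80:180,270:370]
cv2.imwrite('pics/z11.png',cv2.resize(a,None,fx=3,fy=2.4,interpolation=2))
cv2.imwrite('pics/z11s.png',cv2.resize(b,None,fx=6,fy=6,interpolation=2))"
```

```text
10.15 [ 0.52034678 -0.39956719  0.0789996 ] [ 9.95566194e-01 -9.40634740e-02  1.18364110e-04  4.74979299e-05] [-0.59451077  1.15893344 -0.29250591] 0.025537152848379936
yaw x -10.794838475029595
tool z [ 2.26742972e-04 -1.16842145e-04 -9.99999967e-01]
```

View pics/z11.png

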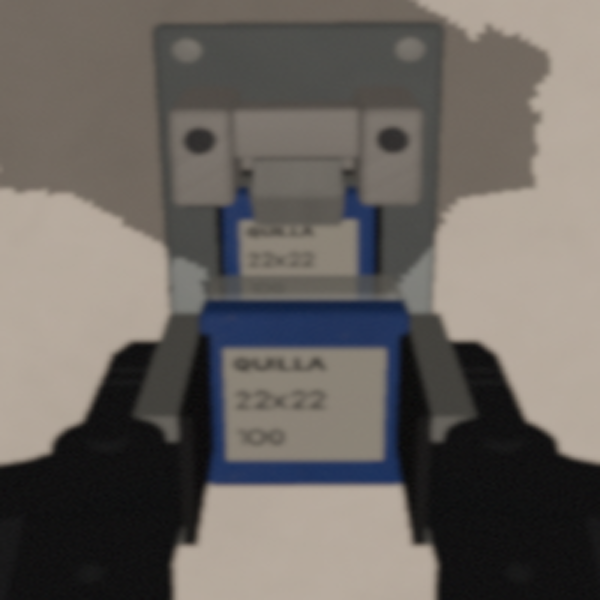

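View pics/z11s.png

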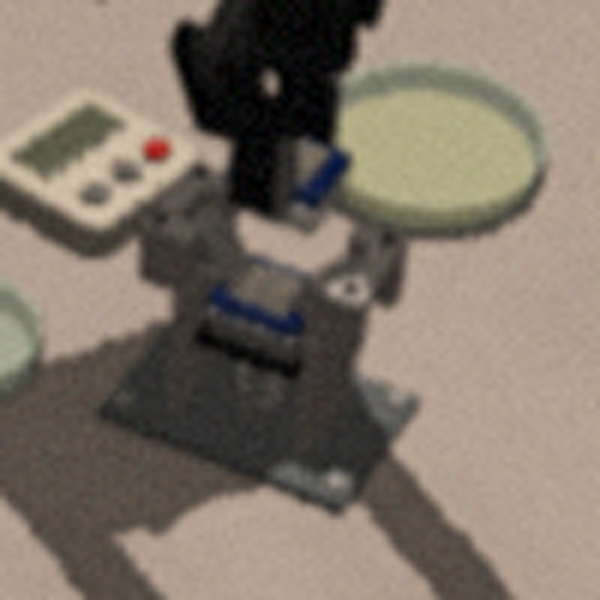

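```bash
cat > ov.py <<'E'
import sys
from h import *
def ov(n,o,q,crop,k,out,pitches=(0,),dz=-.0206,box=True):
    s=load(n);T=R.from_quat(q).as_matrix()
    x0,y0,x1,y1=crop
    im=cv2.resize(s["pixels"][y0:y1,x0:x1],None,fx=k,fy=k,interpolation=cv2.INTER_CUBIC); raw=im.copy()
    cols=[(0,255,0),(0,0,255),(255,255,0)]
    for pi,c in zip(pitches,cols):
        B=np.array([[i*17.5,j*14.5,m*9] for i,j in((1,1),(1,-1),(-1,-1),(-1,1)) for m in(1,-1)])/1000
        B=R.from_euler('y',pi,degrees=True).apply(B)+[0,0,dz-.009]
        q=(proj(s,o+B@T.T)-[x0,y0]+.5)*k-.5
        q=q.round().astype(int)
        for a in range(8):
            for b in range(a):
                if np.isclose(np.abs(R.from_euler('y',-pi,degrees=True).apply(B[a]-B[b]))>.002,True).sum()==1: cv2.line(im,tuple(map(int,q[a])),tuple(map(int,q[b])),c,1)
    cv2.imwrite(out,cv2.hconcat([raw,im]))
E
python3 - <<'E'
from ov import *
ov("side11",np.array([.5203,-.3996,.079]),[.995566,-.09406,0,0],(300,80,350,130),8,"pics/ov11.png",(0,10,-10))
E
```

```text
(no output)
```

View pics/ov11.png

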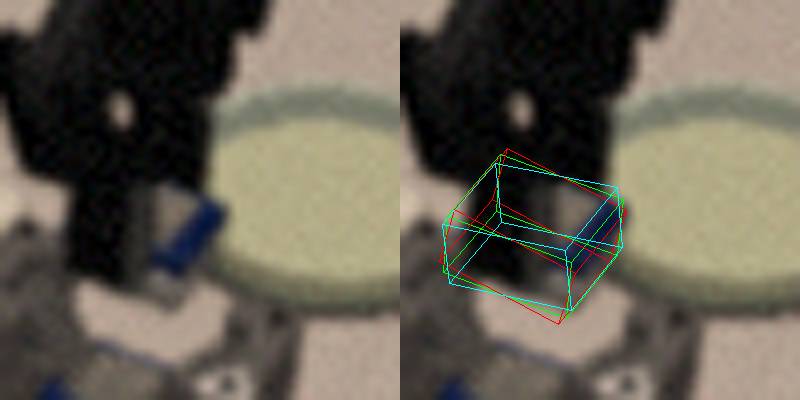

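Call:
move_arm(motion=[[0,0,10,0,220],[0,0,10,0,220],[0,0,5,0,220],[0,0,3,0,220],[0,0,0,0,220]])

```text
time_s: 10.65
tcp_pos: [0.5204, -0.3993, 0.0502]
eef_rot: [0.996, -0.094, -0.0, -0.0]
wrist_force: [1.8, -0.4, -0.3]
grip_width: 0.0254
```

Call:
move_arm(motion=[[0,0,2,0,220],[0,0,2,0,220],[0,0,2,0,220],[0,0,2,0,220],[0,0,0,0,220]])

```text
time_s: 11.15
tcp_pos: [0.5211, -0.4004, 0.0442]
eef_rot: [0.996, -0.094, 0.001, 0.001]
wrist_force: [0.3, -1.1, 6.3]
grip_width: 0.0254
```

```bash
python3 look.py 12 wrist side;python3 -c "
import cv2
a=cv2.imread('pics/wrist12.png')[180:380,180:380]
b=cv2.imread('pics/side12.png')[80:180,270:370]
cv2.imwrite('pics/z12.png',cv2.hconcat([cv2.resize(a,(400,400),interpolation=2),cv2.resize(b,(400,400),interpolation=2)]))"
```

```text
11.25 [ 0.52102118 -0.40035931  0.04419305] [ 9.95573273e-01 -9.39803922e-02  9.06487619e-04  8.49798118e-04] [0.7485056  0.03123241 6.07623747] 0.025625551878686745
yaw x -10.78519876598679
tool z [ 0.00164522 -0.00186246 -0.99999691]
```

View pics/z12.png

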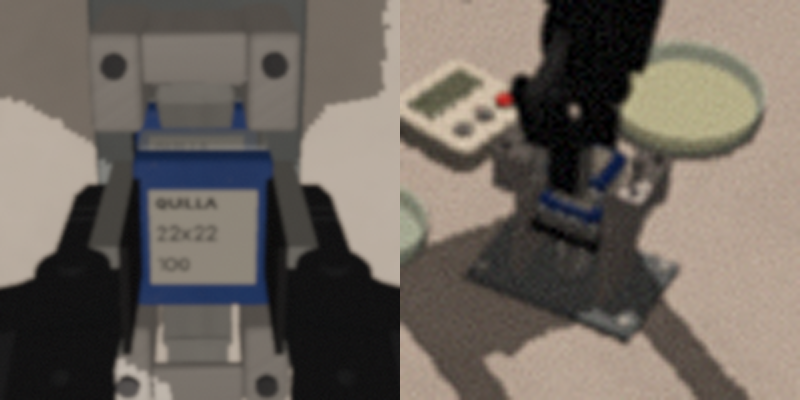

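Call:
move_arm(motion=[[0,-1.2,0,0,220],[0,0,2,0,220],[0,0,2,0,220],[0,0,2,0,220],[0,0,0,0,220]])

```text
time_s: 11.75
tcp_pos: [0.5207, -0.3985, 0.0367]
eef_rot: [0.996, -0.094, 0.0, 0.0]
wrist_force: [2.0, -1.8, 1.9]
grip_width: 0.0256
```

Call:
move_arm(motion=[[0,0,2,0,220],[0,0,2,0,220],[0,0,2,0,220],[0,0,0,0,220]])

```text
time_s: 12.15
tcp_pos: [0.5205, -0.3983, 0.0304]
eef_rot: [0.996, -0.094, -0.0, 0.0]
wrist_force: [1.5, -2.3, 1.5]
grip_width: 0.0254
```

Call:
move_arm(motion=[[0,0,2,0,220],[0,0,2,0,220],[0,0,2,0,220],[0,0,0,0,220]])

```text
time_s: 12.55
tcp_pos: [0.5205, -0.3982, 0.0245]
eef_rot: [0.996, -0.094, -0.0, -0.0]
wrist_force: [1.7, -2.5, 1.8]
grip_width: 0.0256
```

```bash
python3 look.py 13 wrist side;python3 -c "
import cv2
a=cv2.imread('pics/wrist13.png')[180:380,180:380]
b=cv2.imread('pics/side13.png')[90:170,280:360]
cv2.imwrite('pics/z13.png',cv2.hconcat([cv2.resize(a,(400,400),interpolation=2),cv2.resize(b,(400,400),interpolation=2)]))"
```

```text
12.65 [ 0.52048237 -0.39822364  0.02449992] [ 9.95575695e-01 -9.39629063e-02 -6.86529318e-05 -5.24148592e-05] [ 1.47234966 -3.1713634   1.75461635] 0.025614331906003363
yaw x -10.7832630811407
tool z [-1.26848276e-04  1.17267578e-04 -9.99999985e-01]
```

View pics/z13.png

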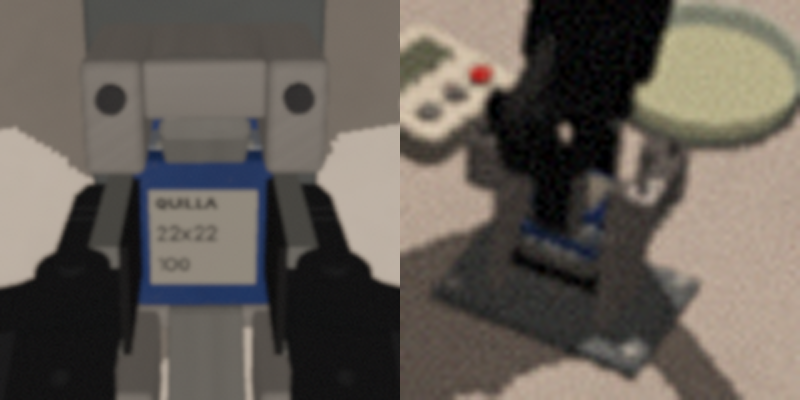

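Call:
move_arm(motion=[[0,0,1.5,0,220],[0,0,1.5,0,220],[0,0,1.5,0,220],[0,0,0,0,220]])

```text
time_s: 13.05
tcp_pos: [0.5204, -0.3981, 0.0199]
eef_rot: [0.996, -0.094, -0.0, -0.0]
wrist_force: [1.4, -2.3, 4.4]
grip_width: 0.0255
```

Call:
move_arm(motion=[[0,0,1.5,0,220],[0,0,0,0,220],[0,0,0,0,220]])

```text
time_s: 13.35
tcp_pos: [0.5204, -0.3981, 0.0187]
eef_rot: [0.996, -0.094, -0.0, -0.0]
wrist_force: [0.7, -1.6, 4.9]
grip_width: 0.0255
```

```bash
python3 look.py 14 wrist side;python3 -c "
import cv2
a=cv2.imread('pics/wrist14.png')[180:380,180:380]
b=cv2.imread('pics/side14.png')[90:170,280:360]
cv2.imwrite('pics/z14.png',cv2.hconcat([cv2.resize(a,(400,400),interpolation=2),cv2.resize(b,(400,400),interpolation=2)]))"
```

```text
13.45 [ 0.52040373 -0.3981442   0.01870869] [ 9.95573436e-01 -9.39866368e-02 -1.59681514e-04 -1.40788607e-04] [-1.05215729 -0.32853386  3.94547418] 0.02547120836437561
yaw x -10.785992603708713
tool z [-2.91484852e-04  3.10346651e-04 -9.99999909e-01]
```

View pics/z14.png

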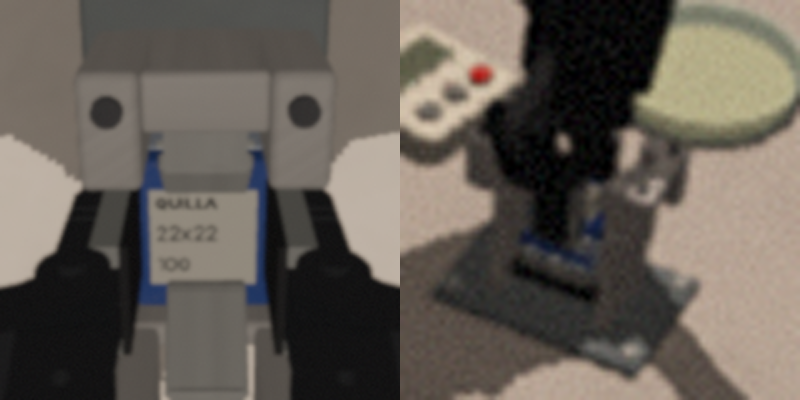

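Call:
move_arm(motion=[[0,0,-1.5,0,220],[0,0,-1.5,0,220],[0,0,0,0,220],[0,0,0,0,220]])

```text
time_s: 13.85
tcp_pos: [0.5204, -0.3981, 0.0218]
eef_rot: [0.996, -0.094, -0.0, -0.0]
wrist_force: [-0.4, 0.3, 3.7]
grip_width: 0.0256
```

Call:
move_arm(motion=[[0,0,0,0,60],[0,0,0,0,60],[0,0,0,0,60],[0,0,0,0,60],[0,0,0,0,60]])

```text
time_s: 14.35
tcp_pos: [0.5204, -0.3981, 0.0215]
eef_rot: [0.996, -0.094, -0.0, -0.0]
wrist_force: [-0.5, -0.2, -0.5]
grip_width: 0.0652
```

```bash
python3 look.py 15 wrist;python3 -c "
import cv2
a=cv2.imread('pics/wrist15.png')[180:380,130:430]
cv2.imwrite('pics/z15.png',cv2.resize(a,None,fx=2,fy=2,interpolation=2))"
```

```text
14.4 [ 0.520465   -0.39818025  0.02161447] [ 9.95576627e-01 -9.39529849e-02 -9.52972525e-05 -7.96956795e-05] [ 0.29689397  0.06162138 -0.05228581] 0.06494621041791124
yaw x -10.782120722078727
tool z [-1.74776140e-04  1.76593234e-04 -9.99999969e-01]
```

View pics/z15.png

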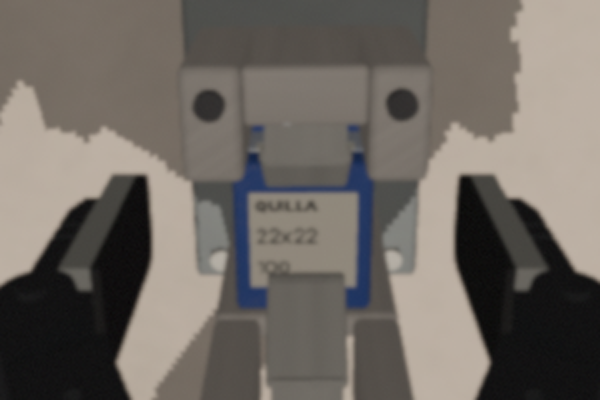

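Both catches hold the lid. I'll retreat upward, then sideways to clear the views.

Call:
move_arm(motion=[[0,0,-10,0,60],[0,0,-30,0,60],[0,0,-40,0,60],[0,0,-40,0,60],[0,0,-30,0,60]])

```text
time_s: 14.9
tcp_pos: [0.5213, -0.3989, 0.1761]
eef_rot: [0.996, -0.094, 0.002, 0.001]
wrist_force: [0.9, -0.3, 2.1]
grip_width: 0.0655
```

Call:
move_arm(motion=[[-30,-35,0,0,60],[-30,-35,0,0,60],[-30,-35,0,0,60],[0,0,0,0,60],[0,0,0,0,60]])

```text
time_s: 15.4
tcp_pos: [0.4517, -0.2777, 0.1728]
eef_rot: [0.996, -0.093, 0.001, 0.0]
wrist_force: [0.2, 0.2, 0.6]
grip_width: 0.0654
```

```bash
python3 look.py 16 wrist side top;python3 -c "
import cv2
b=cv2.imread('pics/side16.png')[90:170,270:360]
c=cv2.imread('pics/top16.png')[150:240,350:430]
cv2.imwrite('pics/z16.png',cv2.hconcat([cv2.resize(b,(400,400),interpolation=2),cv2.resize(c,(400,400),interpolation=2)]))"
```

```text
15.55 [ 0.45274592 -0.27948951  0.17296513] [ 9.95555708e-01 -9.41678088e-02  9.20103711e-04  6.39648662e-04] [-0.30605916  0.65141368  0.76232495] 0.06526944288078047
yaw x -10.806793353683345
tool z [ 0.00171156 -0.0014469  -0.99999749]
```

View pics/z16.png

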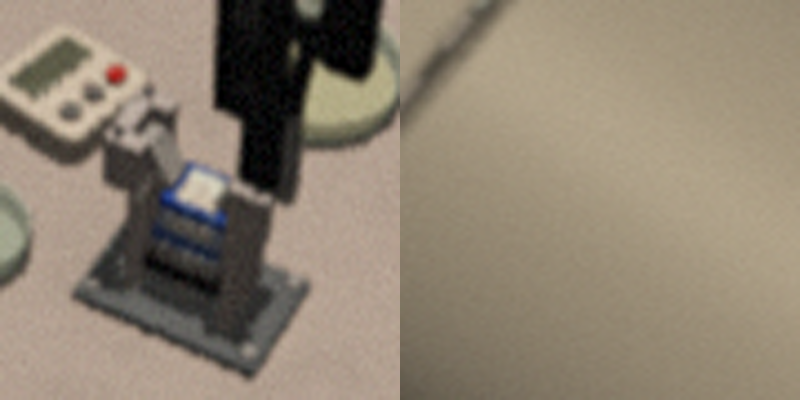

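View pics/wrist16.png

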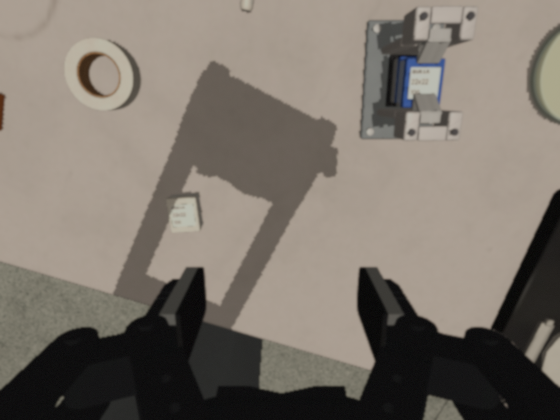

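```bash
python3 -c "
from bench import job
print(job.close_job())"
```

```text
the job is handed in; nothing more can be done
None
```

The loose blue-lidded box is loaded in the magazine on top of the one already there, with both steel catches snapped over its lid. I handed the job in at about 15.6 s.

**What I did:** I gripped the box across its 29 mm width and turned it to line up with the magazine. I pressed it down until its top was at about 57 mm by reckoning from the tool position, below the 61 mm underside of the catches. Then I eased up 3 mm, opened the gripper and moved it up and away.

**Last checks:**
- **Wrist camera:** both catches lay over the lid, once right after release and again after the gripper had moved off.
- **Side camera:** the two boxes are stacked level. The white-lidded box looks undisturbed in the final wrist picture.
- **Top camera:** the arm blocked its final view, so it confirmed nothing.

**What failed or disagreed:**
- **First grasp:** it closed above the lid, because the fingertips sit about 27 mm behind the reported TCP position. I found this in the pictures, lowered the gripper and gripped again; the box was not disturbed.
- **Grip width:** it read about 26 mm, not 29 mm.
- **Pressing force:** I saw at most about 6 N, and under 2 N mid-press, where I expected 5 to 15 N. The pictures still show the follower pressed down and the catches engaged.

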